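# Lock the cover screw of a lock case with the flat driver

### The arm

A 6-joint arm with a two-finger parallel gripper is mounted at the origin on a cart in front of the work surface, level with it; the furniture and walls round the work are solid. World frame = base frame: x ahead of the robot, y to its left, z up, the work surface at z = 0. Lengths are in m, angles in rad, forces in N, time in s.
With the tool pointing down it reaches from about 0.35 to 0.775 m from the base axis. Payload 7.3 kg.
Tool frame: the origin (TCP) lies at the very end of the fingers, on their centre line; the grasp point (between the pads) lies 19 mm behind it; z points along the fingers, y is the line along which they close (so a half turn about z gives the same grasp; the last joint's range is limited). The gripper opens to 92 mm and grips with 3 to 60 N. Pads are 19 mm wide; open, the fingers measure 130 mm over their backs; the gripper's body (75 mm by 190 mm) begins 47 mm behind the grasp point.
Start: joints at [-1.489, 0.342, 1.524, -0, 1.275, -0.146], TCP at [0.119, -0.511, 0.227] pointing down, gripper open.
Joint ranges: [-2.53, 2.53], [-0.77, 2.02], [0.04, 2.7], [-1, 4.14], [0.28, 2.66], [-3.11, 3.11]. Speed limits (rad/s): [2.57, 2.57, 3.14, 3.14, 3.14, 3.14].

### API

Orientations are given as [roll, pitch, yaw] about the fixed x, y, z axes, in that order (R = Rz(yaw) Ry(pitch) Rx(roll)).
In Python, from cell import robot gives the robot as it stands. The module is installed in compiled form; this text tells all that it offers.
- The arm moves only by the tool arm_command, never from a script. Its argument "moves" is a list of rows, each a list of 3 entries, a list of its own where there are three numbers: the shift along the tool's x, y, z in m, then the turn, a rotation vector about the tool's x, y, z in rad, then the finger opening in m, from 0 to 0.0918. In form: [[[dx, dy, dz], [ax, ay, az], claw], ...]. A call has exactly 5 rows; each row is the pose to reach, as a shift and turn from the pose commanded when the call began, along the tool's axes at that moment; what a row does not reach only later rows make up. A row lasts 1/10 s, in which the tool goes at most 50 mm and 8.59 degrees, less where a joint would pass 70% of its speed; a pose out of reach is approached as far as the arm can. A call with a gripper value outside its range is refused whole. The fingers move at their own pace and stop on an object; "squeeze" is the grip in N (left out, the last holds). Time passes only in rows, so rows that repeat a pose let the fingers close, or fill a call up. It gives the time, the measured TCP pose, the force, the opening and the grip force at its end, in the units of the state.
- robot.observe(): the state, without advancing time (a new reading comes with each control period).
- robot.read_camera(name): name is "scene" or "side" or "wrist"; returns the picture (420x560x3 uint8, red, green, blue); there is no depth.
- robot.camera_model(name): a dict with "fx", "fy", "cx", "cy" (pixels), "R" (3x3) and "t" (3): a world point X has camera coordinates R X + t. Camera axes: x right, y down, z forward; pixel columns grow to the right and rows downward; lengths in m; the calibration is good to about 2 mm. A picture is of the moment at which its call begins: read the wrist's pose just before it. camera_model takes no time and is no camera call; for the wrist camera it gives the pose at the moment of the call.
- robot.hand_in(): hands the job in; it is judged then, once.
The state is a dict: "time": time; "qpos": joint angles; "qvel": joint speeds; "joint_efforts": joint torques, N m; "tool_pos": TCP position; "tool_rot": TCP orientation; "contact_force": force on the tool from outside, world axes, zero at the start; "torque": the same for the moment, N m; "opening": finger opening in m; "grip_force": force on a finger pad.
Only numpy, scipy, OpenCV 4.12 (cv2) and the standard library are available. Lean on these libraries where they do the work, as an engineer would, in place of code of your own. Each camera call takes 0.05 s, during which the arm holds its last target. There are 200 camera calls.

### The job

Take the orange flat-blade driver from the wooden rack, set its blade into the slot of the big round brass cover screw on the grey lock case, and turn the screw clockwise until it comes to its stop, about a quarter turn. Then put the orange driver back upright in the rack hole it came from. Leave the black driver standing where it is.

Things in the scene. Friction and masses are not known exactly. Their poses are not given: they have to be found in the camera images.
- flat_driver_grip (a point): Handle centre of the orange flat-blade driver, upright in the rack (hole varies); z up. Handle 36 mm along x, 24 along y, 56 high; grip its wide flats, closing along y. Blade: 22 mm wide along x (as the white line on the handle's top), 4 thick along y, its tip 100 mm below this point; shank 16 mm round. Grey 48 mm collar, 28 to 35 mm below this point, rests on the rack. 0.1 to 0.21 kg.
- nut_driver_grip (a point): Handle centre of the bystander in the other rack hole: a driver of the same shape and size, but with a black handle and a round 24 mm socket in place of a blade. It does not fit the slot.
- rack: Fixed wooden rack; origin on the bench under its centre, z up. Plate 70 mm along x, 190 along y, 12 thick, top 75 mm above the bench, with two chamfered round holes of 32 mm at y = -50 and +50 mm. A standing driver's handle centre is 110 mm above the bench, its tip 10 mm: lift 80 mm to clear the plate, 140 mm to pass over the other driver.
- screw_slot (a point): Slot floor centre of the brass cover screw (49 mm across) on the fixed grey lock case (110 x 150 x 30 mm, on the blue mat). z up; x runs along the slot and turns with the screw. Slot open across the screw, 7 mm wide up to 7 mm above its floor, then flaring to 18 mm at the screw's top, 15 mm above. Tip on the floor: handle centre 100 mm above this point. Blade play about 8 degrees.
- cover_screw (a joint): Turn of the cover screw, rad: grows clockwise seen from above, 0 to 1.571 (hard stop, slot at the red marks: locked). It starts between 0 and 0.3, slot near the black marks. Stays where left; friction 0.06 N m.
Mind the look-alikes: they are no part of the job. What is shaped like the part that bears flat_driver_grip but blue, green or turquoise is not meant.

How it is judged:
By the outcome, as a careful person would: the job done as asked, in the order asked, and still so for the second after the job is handed in, with the robot touching nothing.
It also fails if it takes over 54 s, if anything falls off the work surface, if the arm or the gripper's body presses on something with over 40 N, if the wrist force passes 120 N, or if a joint passes its speed limit or range.

## Working session

There is one attempt and no reset: what is moved stays moved. The work goes in short steps, Python scripts to look and compute and a tool call to move; the robot and the scene stay as the last step left them, time stands still between calls to the robot, and variables do not carry over. Pictures are saved under pics/ and viewed, at most 10 in all, crops included, and the job is handed in when it is done.

Besides the shell and the picture viewer there is one more tool, called as name(argument=value, ...) on one line, values as JSON. arm_command: Moves the arm, as the interface text tells. Its arguments: {"type":"object","properties":{"moves":{"type":"array"},"squeeze":{"type":"number"}},"required":["moves"]}

```bash
mkdir -p pics; python3 - <<'E'
from cell import robot
import cv2,numpy as np
s=robot.observe();print(s['time'],s['tool_pos'],s['tool_rot'])
for n in("scene","side"):
    im=robot.read_camera(n);cv2.imwrite(f"pics/{n}0.png",im[:,:,::-1]);m=robot.camera_model(n)
    print(n,m['fx'],m['cx'],m['cy'],np.round(m['R'],3).tolist(),m['t'])
E
```

```text
0.0 [ 0.11854492 -0.51104339  0.22606026] [-3.14012783e+00 -1.93456848e-04  2.27804655e-01]
scene 435.49141816726376 274.738895973522 213.07192963506537 [[-0.47, -0.883, 0.019], [-0.368, 0.176, -0.913], [0.802, -0.436, -0.408]] [0.32420724 0.25692775 0.50911759]
side 382.67401454560365 271.3605485872407 211.8018094646168 [[-0.935, -0.355, -0.023], [-0.146, 0.442, -0.885], [0.324, -0.824, -0.465]] [0.50942596 0.13002106 0.88260487]
```

View pics/scene0.png

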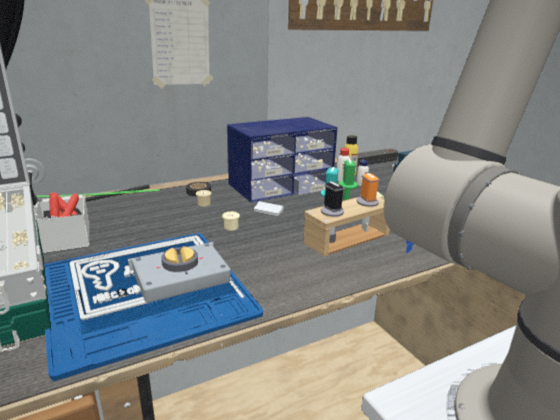

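View pics/side0.png

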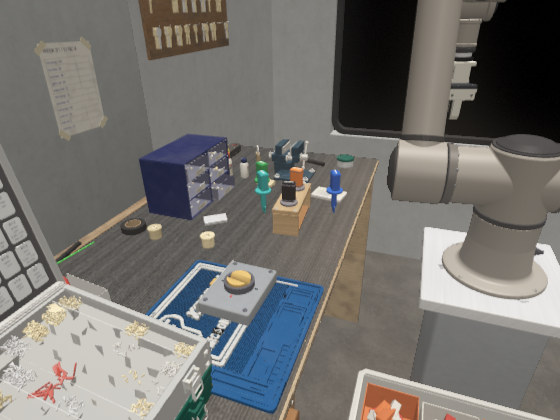

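Scene: the rack is at (345,222), the black driver at (333,196) and the orange at (370,188). Side: orange (297,177), black (289,192), brass screw (239,281). Look-alikes to avoid are turquoise (scene 332,178 / side 263,187), green (349,172 / 262,168) and blue (408,245 / 335,185). I choose the orange one in the rack and check it in a close crop.

```bash
python3 - <<'E'
import cv2,numpy as np
a=cv2.imread('pics/scene0.png');b=cv2.imread('pics/side0.png')
def c(im,x,y,w=66,h=50):return cv2.resize(im[y-h//2:y+h//2+0,x-w//2:x+w//2],(400,300),interpolation=cv2.INTER_CUBIC)
o=np.vstack([np.hstack([c(a,355,205,100,76),c(b,297,195,80,60)]),np.hstack([c(a,180,262,80,60),c(b,239,283,80,60)])])
cv2.imwrite('pics/crop0.png',o)
E
```

```text
(no output)
```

View pics/crop0.png

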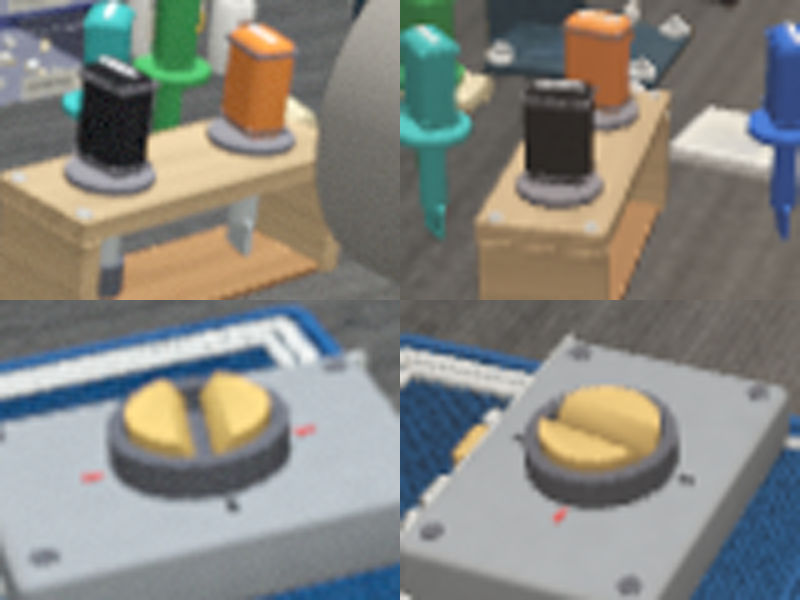

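The crop confirms it: orange flat-blade driver in the rack's far hole (scene 369,188; side 297,177), black socket driver in the near hole, and the screw's slot close to the black marks. I'll triangulate.

```bash
cat > h.py <<'E'
from cell import robot
import cv2,numpy as np
def ray(m,p):
    d=m['R'].T@np.array([(p[0]-m['cx'])/m['fx'],(p[1]-m['cy'])/m['fy'],1]);return -m['R'].T@m['t'],d/np.linalg.norm(d)
def tri(ms,ps):
    A=0;b=0
    for m,p in zip(ms,ps):
        c,d=ray(m,p);P=np.eye(3)-np.outer(d,d);A=A+P;b=b+P@c
    return np.linalg.solve(A,b)
def onz(m,p,z):
    c,d=ray(m,p);return c+d*(z-c[2])/d[2]
def proj(m,X):
    q=m['R']@np.asarray(X)+m['t'];return q[0]/q[2]*m['fx']+m['cx'],q[1]/q[2]*m['fy']+m['cy']
E
python3 - <<'E'
from h import *
np.set_printoptions(precision=4,suppress=True)
M=[robot.camera_model(n) for n in("scene","side")]
for n,a,b in[("handle",(369.5,187.8),(297,177.4)),("ocol",(368,200.4),(299.4,187)),("bcol",(332.5,209.6),(289,202)),("screw",(179.4,254.6),(238.8,278.6))]:
    print(n,tri(M,[a,b]))
# slot/marks on scene & side at z
z=tri(M,[(179.4,254.6),(238.8,278.6)])[2]
def S(u,v):return(140+u/5,232+(v-300)/5)
def D(u,v):return(199+(u-400)/5,253+(v-300)/5)
print([onz(M[0],S(*p),.03)[:2] for p in[(92,477),(305,430),(232,505)]],[onz(M[1],D(*p),.03)[:2] for p in[(560,516),(686,480),(518,437)]])
w=robot.camera_model("wrist");print(w,-w['R'].T@w['t'])
E
```

```text
handle [ 0.5138 -0.1346  0.1077]
ocol [ 0.5034 -0.1251  0.0834]
bcol [ 0.5049 -0.0341  0.0779]
screw [0.505  0.2897 0.0539]
[array([0.5182, 0.3255]), array([0.5167, 0.2472]), array([0.4785, 0.287 ])] [array([0.5103, 0.319 ]), array([0.4709, 0.2815]), array([0.5499, 0.2788])]
{'fx': 349.4411377963962, 'fy': 349.4411377963962, 'cx': 279.9281748949929, 'cy': 203.49594756985664, 'R': array([[ 0.2267, -0.974 , -0.0007],
       [-0.9401, -0.2191,  0.2611],
       [-0.2545, -0.0586, -0.9653]]), 't': array([-0.524 , -0.0334,  0.3905])} [ 0.1868 -0.4948  0.3853]
```

arm_command(moves=[[[0.04, -0.024, -0.005], [0, 0, -0.14], 0.09], [[0.08, -0.048, -0.01], [0, 0, -0.28], 0.09], [[0.12, -0.072, -0.015], [0, 0, -0.42], 0.09], [[0.16, -0.096, -0.02], [0, 0, -0.56], 0.09], [[0.2, -0.12, -0.02], [0, 0, -0.7], 0.09]])

```text
time: 0.6
tool_pos: [0.2874, -0.3481, 0.2472]
tool_rot: [3.141, 0.0, 0.933]
contact_force: [0.8, -1.8, -0.2]
opening: 0.0901
grip_force: 0.0
```

```bash
cat > go.py <<'E'
import sys
from h import *
from scipy.spatial.transform import Rotation as Ro
s=robot.observe()
def go(x,y,z,yaw):
    R=Ro.from_euler('xyz',s['tool_rot']);T=Ro.from_euler('xyz',[np.pi,0,yaw])
    print('shift',np.round(R.inv().apply(np.array([x,y,z])-s['tool_pos']),4),'turn',np.round((R.inv()*T).as_rotvec(),3))
if __name__=='__main__':
    print(s['time'],np.round(s['tool_pos'],4),np.round(s['tool_rot'],4),np.round(s['qpos'],2),np.round(s['contact_force'],1),s['opening'],s['grip_force'])
    go(*map(float,sys.argv[1:]))
E
python3 go.py .51 -.132 .245 3.14
```

```text
0.6 [ 0.2874 -0.3481  0.2472] [3.1407e+00 3.0000e-04 9.3310e-01] [-1.05  0.19  1.68  0.    1.27 -0.41] [ 0.8 -1.8 -0.2] 0.09010588231816344 0.0
shift [0.3061 0.0502 0.0021] turn [ 0.000e+00  1.000e-03 -2.207e+00]
```

arm_command(moves=[[[0.04, 0.007, 0], [0, 0, -0.145], 0.09], [[0.08, 0.013, 0], [0, 0, -0.29], 0.09], [[0.12, 0.02, 0], [0, 0, -0.435], 0.09], [[0.16, 0.026, 0], [0, 0, -0.58], 0.09], [[0.2, 0.033, 0], [0, 0, -0.725], 0.09]])

```text
time: 1.1
tool_pos: [0.4334, -0.2076, 0.2465]
tool_rot: [-3.141, -0.0, 1.659]
contact_force: [0.2, -1.5, 0.2]
opening: 0.0901
grip_force: 0.0
```

```bash
python3 go.py .51 -.132 .245 3.14
```

```text
1.1 [ 0.4334 -0.2076  0.2465] [-3.1411e+00 -2.0000e-04  1.6588e+00] [-0.61  0.24  1.61 -0.    1.29 -0.69] [ 0.2 -1.5  0.2] 0.09006080828132498 0.0
shift [0.0685 0.0829 0.0015] turn [-0.000e+00 -1.000e-03 -1.481e+00]
```

arm_command(moves=[[[0.02, 0.024, 0], [0, 0, -0.147], 0.09], [[0.04, 0.048, 0], [0, 0, -0.295], 0.09], [[0.06, 0.07, 0], [0, 0, -0.44], 0.09], [[0.068, 0.083, 0], [0, 0, -0.59], 0.09], [[0.068, 0.083, 0], [0, 0, -0.735], 0.09]])

```text
time: 1.6
tool_pos: [0.5109, -0.1329, 0.246]
tool_rot: [3.141, -0.001, 2.396]
contact_force: [-0.3, -0.2, 0.7]
opening: 0.09
grip_force: 0.0
```

arm_command(moves=[[[0, 0, 0], [0, 0, -0.147], 0.09], [[0, 0, 0], [0, 0, -0.295], 0.09], [[0, 0, 0], [0, 0, -0.44], 0.09], [[0, 0, 0], [0, 0, -0.59], 0.09], [[0, 0, 0], [0, 0, -0.74], 0.09]])

```text
time: 2.1
tool_pos: [0.5096, -0.1344, 0.2462]
tool_rot: [3.141, -0.001, 3.134]
contact_force: [-0.4, 0.1, 0.5]
opening: 0.0896
grip_force: 0.0
```

```bash
cat > w.py <<'E'
import sys
from h import *
m=robot.camera_model('wrist');im=robot.read_camera('wrist')
cv2.imwrite(f'pics/{sys.argv[1]}.png',im[:,:,::-1]);np.save(f'pics/{sys.argv[1]}.npy',m,allow_pickle=True)
E
python3 go.py .51 -.132 .245 3.1416; python3 w.py w1
```

```text
2.1 [ 0.5096 -0.1344  0.2462] [ 3.1412e+00 -1.0000e-03  3.1340e+00] [-0.4   0.33  1.48 -0.    1.33 -1.97] [-0.4  0.1  0.5] 0.08964704848771304 0.0
shift [-0.0004  0.0024  0.0013] turn [ 0.    -0.001 -0.008]
```

View pics/w1.png

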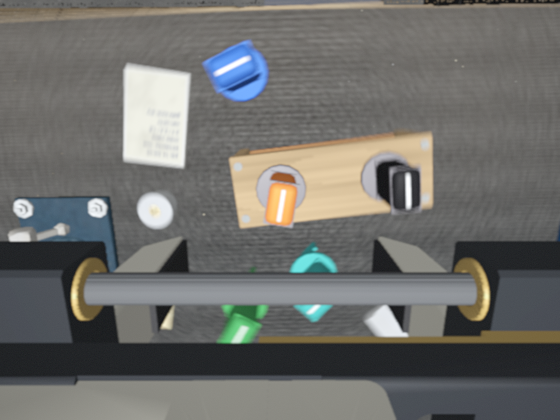

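The orange handle is at (281,200) with its white line running (285,189)–(279,218). The black driver is at (405,188), and the green, turquoise and blue look-alikes stand outside the rack.

```bash
python3 - <<'E'
from h import *
np.set_printoptions(precision=4,suppress=True)
m=np.load('pics/w1.npy',allow_pickle=True).item();im=cv2.imread('pics/w1.png')
print('tcp px',proj(m,[.5096,-.1344,.2462]), proj(m,[.5096,-.1344,.138]))
for n,(x0,y0,x1,y1) in dict(o=(262,170,300,228),b=(385,162,425,215)).items():
    c=im[y0:y1,x0:x1].astype(int);msk=(c.min(2)>200)
    ys,xs=np.nonzero(msk);p=np.c_[xs+x0,ys+y0].astype(float)
    P=np.array([onz(m,q,.138)[:2] for q in p]);mu=P.mean(0);v=np.linalg.svd(P-mu)[2][0];print(n,len(p),mu,np.arctan(v[1]/v[0]),np.ptp(P,axis=0))
for p in[(281,189),(386,179)]:print('collar',onz(m,p,.082))
for p in[(232,158),(430,133),(433,207),(241,227)]:print('corner',onz(m,p,.075))
h=cv2.cvtColor(im,cv2.COLOR_BGR2HSV);k=((h[...,0]>5)&(h[...,0]<17)&(h[...,1]>200)&(h[...,2]>200));k[:160]=0;k[232:]=0;k[:,:260]=0;k[:,305:]=0
ys,xs=np.nonzero(k);print('orange',len(xs),xs.min(),xs.max(),ys.min(),ys.max())
E
```

```text
tcp px (np.float64(278.6618327503803), np.float64(256.5743887480512)) (np.float64(279.20630945004706), np.float64(201.025274043758))
o 195 [ 0.5077 -0.1351] 0.208541526537731 [0.0414 0.0194]
b 167 [ 0.5024 -0.0325] 0.20542681861078407 [0.0266 0.016 ]
collar [ 0.5124 -0.1329  0.082 ]
collar [ 0.5035 -0.034   0.082 ]
corner [ 0.4837 -0.179   0.075 ]
corner [0.4617 0.0058 0.075 ]
corner [0.5331 0.0163 0.075 ]
corner [ 0.5526 -0.173   0.075 ]Traceback (most recent call last):
  File "<stdin>", line 12, in <module>
    return umr_minimum(a, axis, None, out, keepdims, initial, where)
ValueError: zero-size array to reduction operation minimum which has no identity
```

```bash
python3 - <<'E'
import cv2,numpy as np
im=cv2.imread('pics/w1.png')
a=cv2.resize(im[160:235,245:320],(600,600),interpolation=cv2.INTER_CUBIC)
cv2.imwrite('pics/c2.png',a)
E
```

```text
(no output)
```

View pics/c2.png

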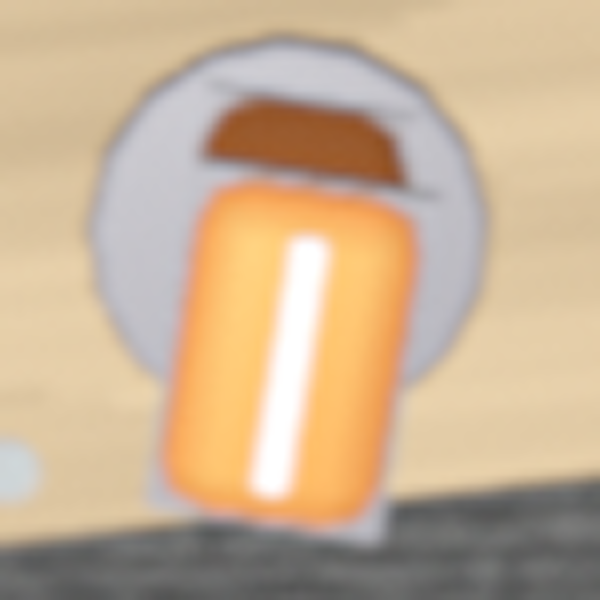

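The white line runs from px (283.5,189.8) to (278.5,221.9), so the driver is turned a little against the rack; I'll compute its pose.

```bash
python3 - <<'E'
from h import *
import go
m=np.load('pics/w1.npy',allow_pickle=True).item()
a,b=onz(m,(283.5,189.75),.138),onz(m,(278.5,221.9),.138);print(a,b,np.linalg.norm(a-b))
y=np.arctan2(*(b-a)[1::-1]);print(y)
c=(a+b)/2
# centre from collar: ellipse left 92, right 488, top 38 in crop
print(c, onz(m,(245+290/8,160+236/8),.082))
go.go(c[0],c[1],.245,np.pi+y)
E
```

```text
[ 0.50048231 -0.13096676  0.138     ] [ 0.52694155 -0.13509237  0.138     ] 0.026778942990364787
-0.15467768892575648
[ 0.51371193 -0.13302957  0.138     ] [ 0.51293704 -0.13262442  0.082     ]
shift [-0.0041  0.0014  0.0013] turn [ 0.    -0.001  0.155]
```

arm_command(moves=[[[-0.004, 0.001, 0.02], [0, 0, 0.14], 0.09], [[-0.004, 0.001, 0.06], [0, 0, 0.155], 0.09], [[-0.004, 0.001, 0.1], [0, 0, 0.155], 0.09], [[-0.004, 0.001, 0.135], [0, 0, 0.155], 0.09], [[-0.004, 0.001, 0.152], [0, 0, 0.155], 0.09]], squeeze=45)

```text
time: 2.65
tool_pos: [0.5119, -0.1328, 0.0914]
tool_rot: [3.14, -0.005, 2.97]
contact_force: [-0.4, -0.1, 0.5]
opening: 0.0903
grip_force: 0.0
```

```bash
python3 go.py .5133 -.133 .095 2.987
```

```text
2.65 [ 0.5119 -0.1328  0.0914] [ 3.1405 -0.0053  2.9696] [-0.4   0.5   1.69 -0.    0.96 -1.8 ] [-0.4 -0.1  0.5] 0.0903002739468508 0.0
shift [-0.0014  0.0001 -0.0036] turn [ 0.001 -0.005 -0.017]
```

arm_command(moves=[[[0, 0, 0], [0, 0, 0], 0.06], [[0, 0, 0], [0, 0, 0], 0.03], [[0, 0, 0], [0, 0, 0], 0.01], [[0, 0, 0], [0, 0, 0], 0.01], [[0, 0, 0], [0, 0, 0], 0.01]], squeeze=45)

```text
time: 3.15
tool_pos: [0.5143, -0.1338, 0.0957]
tool_rot: [-3.141, 0.002, 2.972]
contact_force: [-0.3, 0.9, 0.1]
opening: 0.0547
grip_force: 0.0
```

arm_command(moves=[[[0, 0, 0], [0, 0, 0], 0.01], [[0, 0, 0], [0, 0, 0], 0.01], [[0, 0, 0], [0, 0, 0], 0.01], [[0, 0, 0], [0, 0, 0], 0.01], [[0, 0, 0], [0, 0, 0], 0.01]], squeeze=45)

```text
time: 3.65
tool_pos: [0.5138, -0.1337, 0.0947]
tool_rot: [-3.141, 0.0, 2.973]
contact_force: [-0.6, -0.7, 0.0]
opening: 0.0236
grip_force: 44.9
```

```bash
python3 go.py .5133 -.133 .095 2.987
```

```text
3.65 [ 0.5138 -0.1337  0.0947] [-3.1414e+00  1.0000e-04  2.9728e+00] [-0.4   0.5   1.68 -0.    0.96 -1.8 ] [-0.6 -0.7  0. ] 0.023637671054295185 44.93315041065216
shift [ 0.0007  0.0006 -0.0003] turn [-0.     0.    -0.014]
```

arm_command(moves=[[[0, 0, -0.025], [0, 0, 0], 0.01], [[0, 0, -0.06], [0, 0, 0], 0.01], [[0, 0, -0.1], [0, 0, 0], 0.01], [[0, 0, -0.135], [0, 0, 0], 0.01], [[0, 0, -0.16], [0, 0, 0], 0.01]])

```text
time: 4.15
tool_pos: [0.5141, -0.1337, 0.257]
tool_rot: [-3.141, 0.002, 2.973]
contact_force: [1.7, 0.4, -2.2]
opening: 0.0241
grip_force: 44.9
```

arm_command(moves=[[[0, 0.02, 0], [0, 0, 0], 0.01], [[0, 0.055, 0], [0, 0, 0], 0.01], [[0, 0.095, 0], [0, 0, 0], 0.01], [[0, 0.135, 0], [0, 0, 0], 0.01], [[0, 0.175, 0], [0, 0, 0], 0.01]])

```text
time: 4.65
tool_pos: [0.543, 0.0404, 0.2543]
tool_rot: [-3.141, -0.001, 2.972]
contact_force: [0.9, -0.6, -1.6]
opening: 0.0239
grip_force: 44.9
```

arm_command(moves=[[[0, 0.04, 0], [0, 0, 0], 0.01], [[0, 0.08, 0], [0, 0, 0], 0.01], [[0, 0.12, 0], [0, 0, 0], 0.01], [[0, 0.16, 0], [0, 0, 0], 0.01], [[0, 0.2, 0], [0, 0, 0], 0.01]])

```text
time: 5.15
tool_pos: [0.5766, 0.2377, 0.2541]
tool_rot: [-3.141, -0.001, 2.973]
contact_force: [1.1, -0.2, -2.0]
opening: 0.024
grip_force: 44.9
```

arm_command(moves=[[[0, 0.03, 0], [0, 0, 0], 0.01], [[0.005, 0.049, 0], [0, 0, 0], 0.01], [[0.005, 0.049, 0], [0, 0, 0], 0.01], [[0.005, 0.049, 0], [0, 0, 0], 0.01], [[0.005, 0.049, 0], [0, 0, 0], 0.01]])

```text
time: 5.65
tool_pos: [0.5802, 0.2839, 0.2547]
tool_rot: [-3.141, -0.0, 2.972]
contact_force: [-0.2, 0.5, -1.2]
opening: 0.0238
grip_force: 44.9
```

```bash
python3 go.py .51 .285 .16 2.97; python3 w.py w2
```

```text
5.65 [0.5802 0.2839 0.2547] [-3.1409 -0.      2.9716] [ 0.34  0.56  1.1  -0.    1.48 -1.06] [-0.2  0.5 -1.2] 0.02376218457893728 44.93259072303772
shift [ 0.0693 -0.0107  0.0948] turn [-0.001 -0.     0.002]
```

View pics/w2.png

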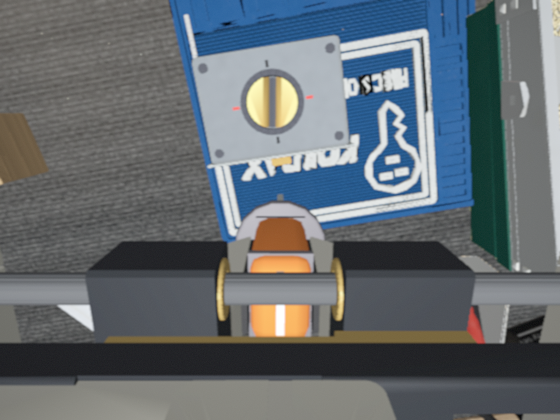

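The screw is at (272,101), its slot nearly vertical in the picture. The red marks are at (236,108) and (309,97), the black ones at (267,63) and (278,140). The held driver sits straight in the grip. A crop will give the slot angle.

```bash
python3 - <<'E'
import cv2
im=cv2.imread('pics/w2.png')
cv2.imwrite('pics/c3.png',cv2.resize(im[60:145,230:315],(595,595),interpolation=cv2.INTER_CUBIC))
E
```

```text
(no output)
```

View pics/c3.png

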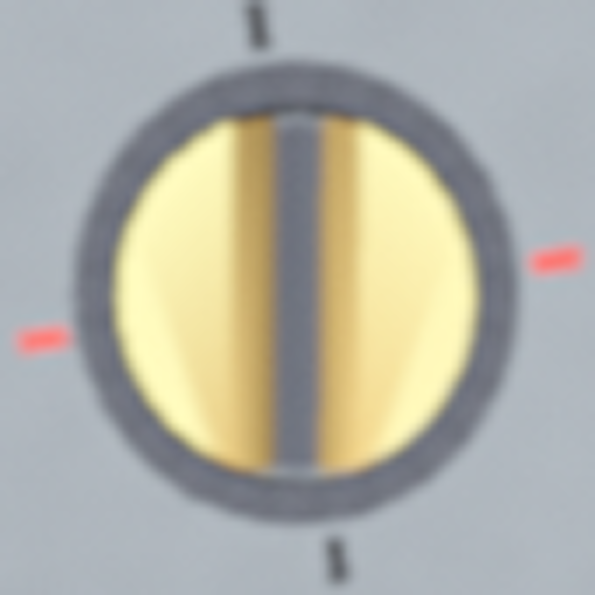

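```bash
python3 - <<'E'
from h import *
import go
np.set_printoptions(precision=4,suppress=True)
m=np.load('pics/w2.npy',allow_pickle=True).item()
M=[robot.camera_model(n) for n in("scene","side")]
q=lambda u,v:(230+u/7,60+v/7)
print('brass',tri(M+[m],[(179.4,254.6),(238.8,278.6),q(297,293)]))
for z in(.037,.041):
    a,b=onz(m,q(298,118),z),onz(m,q(296,468),z);y=np.arctan2(*(b-a)[1::-1]);print((a+b)/2,y,np.linalg.norm(a-b))
# brass disc & ring centre
for z,c in((.052,q(296,293)),(.048,q(296,291))):print(z,onz(m,c,z),[np.linalg.norm(onz(m,q(*a),z)-onz(m,q(*b),z)) for a,b in(((113,293),(479,293)),((75,291),(518,291)))])
for z in (.03,.033):
  P=[onz(m,q(*p),z) for p in((42,340),(557,260),(258,25),(338,560))];print('marks',np.mean(P,0),np.arctan2(*(P[1]-P[0])[1::-1]),np.arctan2(*(P[3]-P[2])[1::-1]))
print('tip px',proj(m,[.5802,.2839,.17]))
go.go(.51,.285,.16,np.pi+y)
E
```

```text
brass [0.5037 0.2902 0.0547]
[0.503  0.2895 0.037 ] -0.1806393523194551 0.04976204475201421
[0.5031 0.2895 0.041 ] -0.1806393523194545 0.04923392079841876
0.052 [0.5029 0.2897 0.052 ] [np.float64(0.05200829856943375), np.float64(0.06293702475859382)]
0.048 [0.5025 0.2896 0.048 ] [np.float64(0.05258313992676819), np.float64(0.06363265998862382)]
marks [0.5034 0.2895 0.03  ] 1.5497478246638747 -0.019986185189068428
marks [0.5035 0.2895 0.033 ] 1.5497478246638745 -0.01998618518906826
tip px (np.float64(279.2869993329709), np.float64(209.25853915838894))
shift [ 0.0694 -0.0107  0.0949] turn [-0.    0.    0.01]
```

arm_command(moves=[[[0.025, -0.003, 0], [0, 0, 0.01], 0.01], [[0.06, -0.006, 0], [0, 0, 0.01], 0.01], [[0.077, -0.0075, 0.02], [0, 0, 0.01], 0.01], [[0.077, -0.0075, 0.06], [0, 0, 0.01], 0.01], [[0.077, -0.0075, 0.095], [0, 0, 0.01], 0.01]])

```text
time: 6.2
tool_pos: [0.5028, 0.2898, 0.1597]
tool_rot: [3.141, 0.002, 2.962]
contact_force: [0.2, 0.8, -2.8]
opening: 0.024
grip_force: 44.9
```

arm_command(moves=[[[0, 0, 0], [0, 0, 0], 0.01], [[0, 0, 0], [0, 0, 0], 0.01], [[0, 0, 0], [0, 0, 0], 0.01], [[0, 0, 0], [0, 0, 0], 0.01], [[0, 0, 0], [0, 0, 0], 0.01]])

```text
time: 6.7
tool_pos: [0.5037, 0.2909, 0.1611]
tool_rot: [3.14, 0.002, 2.963]
contact_force: [-0.0, -0.2, -2.1]
opening: 0.0238
grip_force: 44.9
```

```bash
python3 go.py .5032 .2895 .13 2.961; python3 - <<'E'
import cv2,numpy as np
from h import *
a=robot.read_camera('scene')[:,:,::-1];b=robot.read_camera('side')[:,:,::-1]
c=lambda im,x,y:cv2.resize(im[y-50:y+50,x-33:x+33],(396,600),interpolation=cv2.INTER_CUBIC)
cv2.imwrite('pics/c4.png',np.hstack([c(a,180,235),c(b,239,262)]))
s=robot.observe();p=s['tool_pos']
for n,x,y,o in(("scene",180,235,0),("side",239,262,396)):
    m=robot.camera_model(n)
    for q in (p-[0,0,.0847],[.5032,.2895,.054],[.5032,.2895,.039]):
        u,v=proj(m,q);print(n,round((u-x+33)*6+o),round((v-y+50)*6))
E
```

```text
6.7 [0.5037 0.2909 0.1611] [3.1403e+00 2.2000e-03 2.9627e+00] [ 0.39  0.5   1.46 -0.    1.18 -1.  ] [-0.  -0.2 -2.1] 0.02376475289838561 44.9325692653656
shift [ 0.0003 -0.0015  0.0311] turn [0.001 0.002 0.002]
scene 187 354
scene 197 419
scene 201 464
side 592 351
side 598 401
side 601 436
```

View pics/c4.png

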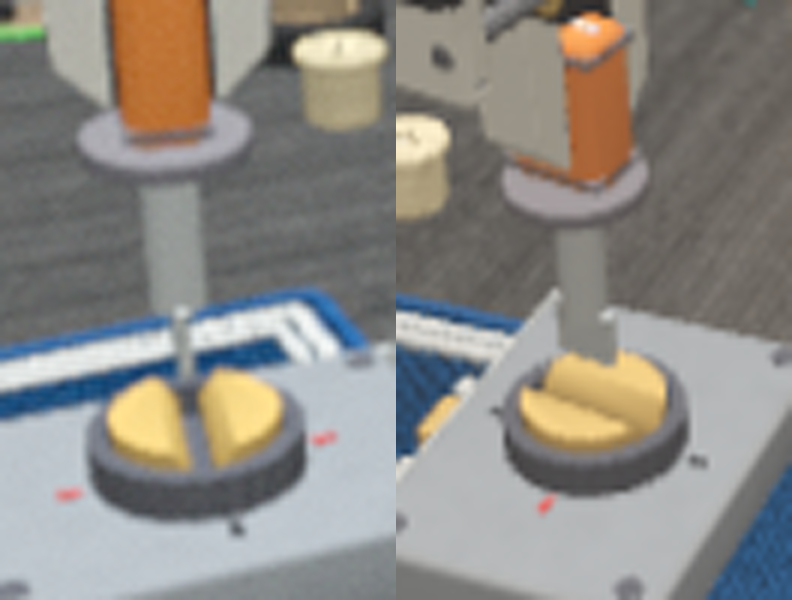

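The blade hangs straight over the slot, with its tip at (183,372) in the left view and (590,357) in the right, about 2 mm to +y of the slot line. I'll correct by 2 mm and go down in steps, watching force.

arm_command(moves=[[[0, -0.002, 0], [0, 0, 0], 0.01], [[0, -0.002, 0.008], [0, 0, 0], 0.01], [[0, -0.002, 0.016], [0, 0, 0], 0.01], [[0, -0.002, 0.022], [0, 0, 0], 0.01], [[0, -0.002, 0.025], [0, 0, 0], 0.01]])

```text
time: 7.3
tool_pos: [0.5021, 0.2886, 0.1334]
tool_rot: [-3.14, -0.002, 2.963]
contact_force: [0.4, -0.1, -2.2]
opening: 0.0238
grip_force: 44.9
```

arm_command(moves=[[[0, 0, 0.001], [0, 0, 0], 0.01], [[0, 0, 0.002], [0, 0, 0], 0.01], [[0, 0, 0.003], [0, 0, 0], 0.01], [[0, 0, 0.004], [0, 0, 0], 0.01], [[0, 0, 0.004], [0, 0, 0], 0.01]])

```text
time: 7.8
tool_pos: [0.5026, 0.2888, 0.1307]
tool_rot: [-3.142, 0.0, 2.963]
contact_force: [-0.0, 0.9, -2.0]
opening: 0.0239
grip_force: 44.9
```

arm_command(moves=[[[0, 0, 0.001], [0, 0, 0], 0.01], [[0, 0, 0.002], [0, 0, 0], 0.01], [[0, 0, 0.003], [0, 0, 0], 0.01], [[0, 0, 0.004], [0, 0, 0], 0.01], [[0, 0, 0.005], [0, 0, 0], 0.01]])

```text
time: 8.3
tool_pos: [0.503, 0.2889, 0.1284]
tool_rot: [3.141, 0.002, 2.963]
contact_force: [-4.4, -3.4, 22.2]
opening: 0.0238
grip_force: 45.0
```

arm_command(moves=[[[0, 0, 0.0005], [0, 0, 0], 0.01], [[0, 0, 0.001], [0, 0, 0], 0.01], [[0, 0, 0.0015], [0, 0, 0], 0.01], [[0, 0, 0.002], [0, 0, 0], 0.01], [[0, 0, 0.002], [0, 0, 0], 0.01]])

```text
time: 8.8
tool_pos: [0.5036, 0.2888, 0.1283]
tool_rot: [3.14, 0.004, 2.963]
contact_force: [-7.0, -4.5, 27.7]
opening: 0.0238
grip_force: 45.0
```

arm_command(moves=[[[0, 0, -0.003], [0, 0, 0], 0.01], [[0, -0.001, -0.003], [0, 0, 0], 0.01], [[0, -0.0015, -0.002], [0, 0, 0], 0.01], [[0, -0.0015, -0.001], [0, 0, 0], 0.01], [[0, -0.0015, -0.001], [0, 0, 0], 0.01]])

```text
time: 9.3
tool_pos: [0.5034, 0.2885, 0.1283]
tool_rot: [3.138, 0.004, 2.963]
contact_force: [-5.4, -0.3, 22.9]
opening: 0.0238
grip_force: 45.0
```

```bash
python3 go.py .5032 .2895 .124 2.961;python3 - <<'E'
import cv2,numpy as np
from h import *
a=robot.read_camera('scene')[:,:,::-1];b=robot.read_camera('side')[:,:,::-1]
c=lambda im,x,y:cv2.resize(im[y-30:y+30,x-33:x+33],(660,600),interpolation=cv2.INTER_CUBIC)[:,130:530]
cv2.imwrite('pics/c5.png',np.hstack([c(a,180,250),c(b,239,272)]))
E
```

```text
9.3 [0.5034 0.2885 0.1283] [3.1378 0.0038 2.9628] [ 0.39  0.53  1.51  0.    1.1  -1.  ] [-5.4 -0.3 22.9] 0.02376806073363239 45.00158250331879
shift [0.0003 0.0009 0.0043] turn [0.004 0.004 0.002]
```

View pics/c5.png

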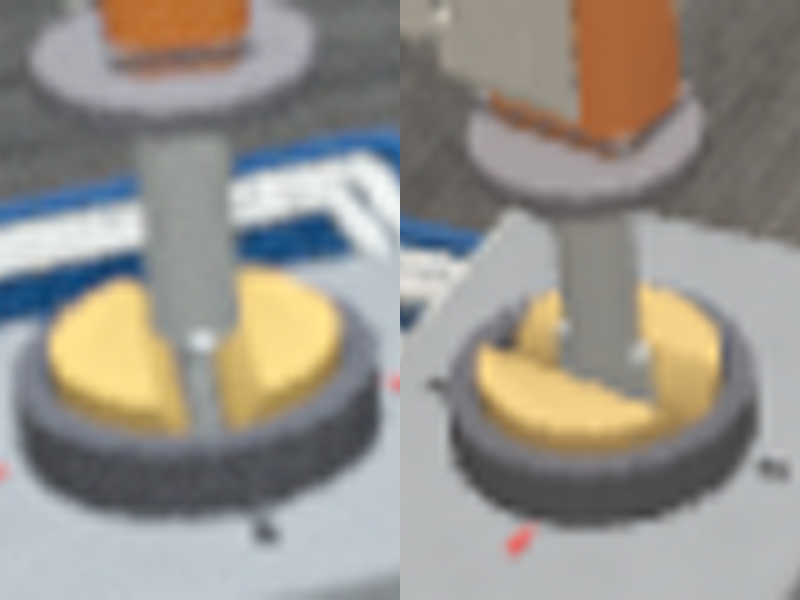

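The blade sits on the slot floor: (203,430) in the left view, (610,385) in the right. I'll ease the downforce, centre the tool and turn clockwise.

arm_command(moves=[[[0, 0.001, -0.002], [0, 0, 0.06], 0.01], [[0, 0.001, -0.002], [0, 0, 0.15], 0.01], [[0, 0.001, -0.002], [0, 0, 0.25], 0.01], [[0, 0.001, -0.002], [0, 0, 0.35], 0.01], [[0, 0.001, -0.002], [0, 0, 0.45], 0.01]])

```text
time: 9.9
tool_pos: [0.5035, 0.2887, 0.1285]
tool_rot: [3.139, 0.002, 2.509]
contact_force: [-1.6, -0.5, 12.1]
opening: 0.024
grip_force: 45.0
```

```bash
python3 go.py .5032 .2895 .128 1.55;python3 -c "
from h import *;print(robot.observe()['torque'])"
```

```text
9.9 [0.5035 0.2887 0.1285] [3.1387e+00 2.0000e-03 2.5089e+00] [ 0.39  0.53  1.51 -0.    1.1  -0.55] [-1.6 -0.5 12.1] 0.023959702879231465 44.995572566986084
shift [0.0007 0.0005 0.0005] turn [0.004 0.    0.959]
[-0.21256874  0.23834733  0.05754254]
```

arm_command(moves=[[[0, 0, 0], [0, 0, 0.1], 0.01], [[0, 0, 0], [0, 0, 0.2], 0.01], [[0, 0, 0], [0, 0, 0.3], 0.01], [[0, 0, 0], [0, 0, 0.4], 0.01], [[0, 0, 0], [0, 0, 0.5], 0.01]])

```text
time: 10.4
tool_pos: [0.5034, 0.2886, 0.1285]
tool_rot: [3.138, 0.001, 2.009]
contact_force: [-1.7, -1.2, 11.9]
opening: 0.0238
grip_force: 45.0
```

arm_command(moves=[[[0, 0, 0], [0, 0, 0.1], 0.01], [[0, 0, 0], [0, 0, 0.2], 0.01], [[0, 0, 0], [0, 0, 0.28], 0.01], [[0, 0, 0], [0, 0, 0.36], 0.01], [[0, 0, 0], [0, 0, 0.42], 0.01]])

```text
time: 10.9
tool_pos: [0.5033, 0.2885, 0.1285]
tool_rot: [3.139, -0.001, 1.59]
contact_force: [-1.5, -1.2, 12.8]
opening: 0.0237
grip_force: 45.0
```

```bash
python3 go.py .5032 .2895 .128 1.55;python3 -c "
from h import *;print(robot.observe()['torque'])"
```

```text
10.9 [0.5033 0.2885 0.1285] [ 3.1388e+00 -6.0000e-04  1.5900e+00] [ 0.39  0.53  1.51 -0.    1.1   0.37] [-1.5 -1.2 12.8] 0.02368312263794283 44.9981027841568
shift [ 0.001  -0.0001  0.0005] turn [ 0.003 -0.001  0.04 ]
[-0.41951134  0.4836253   0.06090613]
```

arm_command(moves=[[[0, 0, 0], [0, 0, 0.03], 0.01], [[0, 0, 0], [0, 0, 0.06], 0.01], [[0, 0, 0], [0, 0, 0.09], 0.01], [[0, 0, 0], [0, 0, 0.12], 0.01], [[0, 0, 0], [0, 0, 0.15], 0.01]])

```text
time: 11.4
tool_pos: [0.5033, 0.2885, 0.1285]
tool_rot: [3.139, -0.001, 1.442]
contact_force: [-3.2, -1.8, 12.1]
opening: 0.0238
grip_force: 45.0
```

```bash
python3 go.py .5032 .2895 .128 1.41;python3 -c "
from h import *;print(robot.observe()['torque'])"
```

```text
11.4 [0.5033 0.2885 0.1285] [ 3.1390e+00 -1.0000e-03  1.4418e+00] [ 0.39  0.53  1.51 -0.    1.1   0.52] [-3.2 -1.8 12.1] 0.023843862165243663 44.998610615730286
shift [ 0.001  -0.0002  0.0005] turn [ 0.003 -0.001  0.032]
[-0.39927511  0.48625204  0.04611677]
```

arm_command(moves=[[[0, 0, 0], [0, 0, 0.02], 0.01], [[0, 0, 0], [0, 0, 0.04], 0.01], [[0, 0, 0], [0, 0, 0.06], 0.01], [[0, 0, 0], [0, 0, 0.08], 0.01], [[0, 0, 0], [0, 0, 0.08], 0.01]])

```text
time: 11.9
tool_pos: [0.503, 0.2886, 0.1285]
tool_rot: [3.14, -0.001, 1.363]
contact_force: [-3.2, -0.5, 12.7]
opening: 0.0241
grip_force: 45.0
```

```bash
python3 go.py .5032 .2895 .128 1.41;python3 -c "
from h import *;print(robot.observe()['torque'])"
```

```text
11.9 [0.503  0.2886 0.1285] [ 3.1396e+00 -1.3000e-03  1.3628e+00] [ 0.39  0.53  1.51 -0.    1.1   0.6 ] [-3.2 -0.5 12.7] 0.024096201815580368 45.00634789466858
shift [ 0.0009 -0.      0.0005] turn [ 0.002 -0.001 -0.047]
[-0.34012218  0.66708043  0.19952767]
```

Torque is rising, so the stop is near. I'll press a little further.

arm_command(moves=[[[0, 0, 0], [0, 0, 0.02], 0.01], [[0, 0, 0], [0, 0, 0.04], 0.01], [[0, 0, 0], [0, 0, 0.05], 0.01], [[0, 0, 0], [0, 0, 0.05], 0.01], [[0, 0, 0], [0, 0, 0.05], 0.01]])

```text
time: 12.4
tool_pos: [0.5029, 0.2886, 0.1284]
tool_rot: [3.14, -0.001, 1.314]
contact_force: [-3.0, -1.0, 12.3]
opening: 0.0238
grip_force: 45.1
```

```bash
python3 go.py .5032 .2895 .128 1.41;python3 -c "
from h import *;print(robot.observe()['torque'])"
```

```text
12.4 [0.5029 0.2886 0.1284] [ 3.1397e+00 -1.1000e-03  1.3141e+00] [ 0.39  0.53  1.51 -0.    1.1   0.65] [-3.  -1.  12.3] 0.02383820004376334 45.05252659320831
shift [0.0009 0.     0.0004] turn [ 0.002 -0.001 -0.096]
[-0.27563925  0.75940634  0.55809562]
```

arm_command(moves=[[[0, 0, 0], [0, 0, -0.02], 0.01], [[0, 0, 0], [0, 0, -0.04], 0.01], [[0, 0, 0], [0, 0, -0.06], 0.01], [[0, 0, 0], [0, 0, -0.08], 0.01], [[0, 0, 0], [0, 0, -0.08], 0.01]])

```text
time: 12.9
tool_pos: [0.5031, 0.2886, 0.1285]
tool_rot: [3.14, -0.001, 1.393]
contact_force: [-2.3, -1.8, 11.8]
opening: 0.0238
grip_force: 45.0
```

```bash
python3 go.py .5032 .2895 .128 1.41;python3 -c "
from h import *;print(robot.observe()['torque'])"
```

```text
12.9 [0.5031 0.2886 0.1285] [ 3.1395e+00 -1.3000e-03  1.3934e+00] [ 0.39  0.53  1.51 -0.    1.1   0.57] [-2.3 -1.8 11.8] 0.023832837318196666 44.99888777732849
shift [ 0.0009 -0.      0.0005] turn [ 0.002 -0.001 -0.017]
[-0.36279002  0.5673707  -0.05550232]
```

arm_command(moves=[[[0, 0, 0], [0, 0, 0.03], 0.01], [[0, 0, 0], [0, 0, 0.03], 0.01], [[0, 0, -0.01], [0, 0, 0.03], 0.01], [[0, 0, -0.03], [0, 0, 0.03], 0.01], [[0, 0, -0.06], [0, 0, 0.03], 0.01]])

```text
time: 13.4
tool_pos: [0.5013, 0.2878, 0.1855]
tool_rot: [-3.137, 0.003, 1.363]
contact_force: [0.5, 0.3, -2.5]
opening: 0.0241
grip_force: 45.0
```

arm_command(moves=[[[0.01, 0, -0.035], [0, 0, -0.1], 0.01], [[0.03, 0.03, -0.07], [0, 0, -0.2], 0.01], [[0.04, 0.06, -0.072], [0, 0, -0.3], 0.01], [[0.04, 0.077, -0.072], [0, 0, -0.4], 0.01], [[0.04, 0.077, -0.072], [0, 0, -0.5], 0.01]])

```text
time: 13.9
tool_pos: [0.5879, 0.3108, 0.2574]
tool_rot: [-3.141, 0.001, 1.865]
contact_force: [0.1, 0.5, -2.2]
opening: 0.0238
grip_force: 45.0
```

```bash
python3 go.py .5142 -.1337 .255 2.973; python3 w.py w3; python3 - <<'E'
import cv2
from h import *
m=np.load('pics/w3.npy',allow_pickle=True).item();im=cv2.imread('pics/w3.png')
u,v=map(int,proj(m,[.5032,.2895,.05]));print(u,v)
cv2.imwrite('pics/c6.png',im if not(0<u<560 and 0<v<420) else cv2.resize(im[max(v-70,0):v+70,max(u-80,0):u+80],None,fx=3.7,fy=3.7,interpolation=cv2.INTER_CUBIC))
E
```

```text
13.9 [0.5879 0.3108 0.2574] [-3.1405e+00  6.0000e-04  1.8654e+00] [ 0.37  0.6   1.03 -0.    1.52  0.08] [ 0.1  0.5 -2.2] 0.023844368468661364 44.99385416507721
shift [-0.4039 -0.1996  0.0029] turn [-1.000e-03 -0.000e+00 -1.108e+00]
197 173
```

View pics/c6.png

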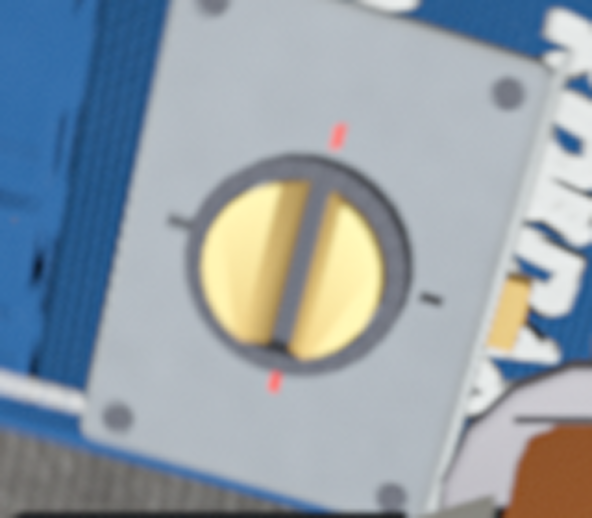

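```bash
cat > ang.py <<'E'
from h import *
import sys
m=np.load(f'pics/{sys.argv[1]}.npy',allow_pickle=True).item();im=cv2.imread(f'pics/{sys.argv[1]}.png')
u,v=map(int,proj(m,[.5032,.2895,.045]))
h=cv2.cvtColor(im,cv2.COLOR_BGR2HSV).astype(int)
yy,xx=np.mgrid[:420,:560];r=np.hypot(xx-u,yy-v)
red=(r<50)&((h[...,0]<8)|(h[...,0]>172))&(h[...,1]>70)&(h[...,2]>150)
n,l,st,c=cv2.connectedComponentsWithStats(red.astype(np.uint8));o=np.argsort(-st[1:,4])[:2]+1
P=[onz(m,c[i],.033) for i in o];d=P[1]-P[0];ar=np.arctan(d[0]/d[1]);print('red',st[o,4],c[o].round(1).tolist(),ar,np.mean(P,0))
g=(r<19)&(h[...,1]<70);ys,xs=np.nonzero(g)
Q=np.array([onz(m,p,.0436)[:2] for p in np.c_[xs,ys]]);w=Q-Q.mean(0);e=np.linalg.svd(w,full_matrices=False)[2][0];print('slot',len(xs),np.arctan(e[0]/e[1]),Q.mean(0))
print('black-mark check',np.arctan2(h.size,1))if 0 else None
E
python3 ang.py w3; python3 ang.py w2
```

```text
red [17 16] [[207.9, 139.6], [191.0, 205.5]] 0.00820207020737193 [0.50151661 0.28586315 0.033     ]
slot 227 0.06359311301871305 [0.50277876 0.29051807]
red [22 18] [[309.0, 96.8], [235.8, 108.1]] 0.02216567223291162 [0.50298816 0.28918739 0.033     ]
slot 259 -1.3955548358731922 [0.50282923 0.28918888]
```

arm_command(moves=[[[-0.02, -0.025, 0], [0, 0, 0], 0.01], [[-0.05, -0.058, 0], [0, 0, 0], 0.01], [[-0.076, -0.088, 0], [0, 0, 0], 0.01], [[-0.076, -0.088, 0], [0, 0, 0], 0.01], [[-0.076, -0.088, 0], [0, 0, 0], 0.01]])

```text
time: 14.45
tool_pos: [0.5235, 0.2132, 0.2593]
tool_rot: [3.141, -0.0, 1.86]
contact_force: [-0.1, 0.6, -1.0]
opening: 0.0236
grip_force: 45.0
```

arm_command(moves=[[[0, 0, 0], [0, 0, 0], 0.01], [[0, 0, 0], [0, 0, 0], 0.01], [[0, 0, 0], [0, 0, 0], 0.01], [[0, 0, 0], [0, 0, 0], 0.01], [[0, 0, 0], [0, 0, 0], 0.01]])

```text
time: 14.95
tool_pos: [0.5238, 0.2137, 0.2585]
tool_rot: [-3.141, 0.0, 1.863]
contact_force: [-0.1, 0.7, -2.2]
opening: 0.0236
grip_force: 45.0
```

```bash
python3 go.py .5142 -.1337 .255 2.973; python3 w.py w4; python3 ang.py w4; python3 - <<'E'
import cv2
from h import *
m=np.load('pics/w4.npy',allow_pickle=True).item();im=cv2.imread('pics/w4.png')
u,v=map(int,proj(m,[.5032,.2895,.045]));print(u,v)
cv2.imwrite('pics/c7.png',cv2.resize(im[v-42:v+42,u-42:u+42],None,fx=7,fy=7,interpolation=cv2.INTER_CUBIC))
E
```

```text
14.95 [0.5238 0.2137 0.2585] [-3.1413e+00  1.0000e-04  1.8632e+00] [ 0.25  0.4   1.35 -0.    1.39 -0.04] [-0.1  0.7 -2.2] 0.023649911917977582 44.99425649642944
shift [-0.3299 -0.1093  0.0035] turn [-0.   -0.   -1.11]
red [21 17] [[293.5, 63.9], [270.7, 136.6]] 0.02050207282924161 [0.50298778 0.28941103 0.033     ]
slot 415 0.48556998309109567 [0.50263574 0.29254102]
282 100
```

View pics/c7.png

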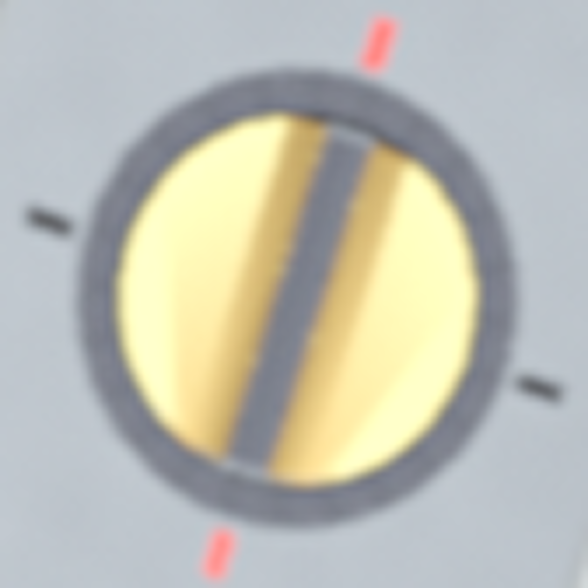

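The slot (352,138)–(247,465) lines up with the red marks (379,45)–(219,555) within half a degree, so the screw is at its stop. Back to the rack.

arm_command(moves=[[[-0.025, -0.008, 0], [0, 0, -0.11], 0.01], [[-0.065, -0.022, 0], [0, 0, -0.22], 0.01], [[-0.105, -0.035, 0], [0, 0, -0.33], 0.01], [[-0.145, -0.048, 0], [0, 0, -0.44], 0.01], [[-0.185, -0.061, 0], [0, 0, -0.55], 0.01]])

```text
time: 15.5
tool_pos: [0.5183, 0.0172, 0.2589]
tool_rot: [3.141, 0.0, 2.418]
contact_force: [0.7, -0.5, -2.2]
opening: 0.0236
grip_force: 45.0
```

```bash
python3 go.py .5136 -.133 .255 2.973
```

```text
15.5 [0.5183 0.0172 0.2589] [3.1414e+00 4.0000e-04 2.4177e+00] [-0.11  0.31  1.49 -0.    1.35 -0.96] [ 0.7 -0.5 -2.2] 0.023624687780662228 44.99500036239624
shift [-0.0959 -0.1157  0.0039] turn [ 0.     0.    -0.555]
```

arm_command(moves=[[[-0.026, -0.031, 0], [0, 0, -0.12], 0.01], [[-0.052, -0.062, 0], [0, 0, -0.24], 0.01], [[-0.076, -0.09, 0], [0, 0, -0.36], 0.01], [[-0.09, -0.108, 0], [0, 0, -0.46], 0.01], [[-0.096, -0.116, 0], [0, 0, -0.555], 0.01]])

```text
time: 16.0
tool_pos: [0.5127, -0.1342, 0.2587]
tool_rot: [-3.141, 0.0, 2.969]
contact_force: [-0.3, 0.5, -1.7]
opening: 0.024
grip_force: 45.0
```

arm_command(moves=[[[0, 0, 0], [0, 0, 0], 0.01], [[0, 0, 0], [0, 0, 0], 0.01], [[0, 0, 0], [0, 0, 0], 0.01], [[0, 0, 0.02], [0, 0, 0], 0.01], [[0, 0, 0.04], [0, 0, 0], 0.01]])

```text
time: 16.5
tool_pos: [0.5134, -0.1309, 0.2189]
tool_rot: [-3.141, 0.002, 2.968]
contact_force: [0.1, -0.4, -1.1]
opening: 0.024
grip_force: 45.0
```

```bash
python3 go.py .5136 -.133 .095 2.973
```

```text
16.5 [ 0.5134 -0.1309  0.2189] [-3.1412e+00  2.0000e-03  2.9678e+00] [-0.39  0.36  1.53  0.    1.26 -1.79] [ 0.1 -0.4 -1.1] 0.02396635985670637 44.99419569969177
shift [-0.0003 -0.002   0.1239] turn [-0.     0.002 -0.005]
```

arm_command(moves=[[[0, -0.0015, 0.015], [0, 0, 0], 0.01], [[0, -0.0015, 0.03], [0, 0, 0], 0.01], [[0, -0.0015, 0.045], [0, 0, 0], 0.01], [[0, -0.0015, 0.06], [0, 0, 0], 0.01], [[0, -0.0015, 0.07], [0, 0, 0], 0.01]])

```text
time: 17.0
tool_pos: [0.5125, -0.1322, 0.1478]
tool_rot: [3.141, -0.001, 2.968]
contact_force: [-0.7, -0.2, -2.2]
opening: 0.0243
grip_force: 45.0
```

arm_command(moves=[[[0, 0, 0.01], [0, 0, 0], 0.01], [[0, 0, 0.02], [0, 0, 0], 0.01], [[0, 0, 0.03], [0, 0, 0], 0.01], [[0, 0, 0.04], [0, 0, 0], 0.01], [[0, 0, 0.045], [0, 0, 0], 0.01]])

```text
time: 17.5
tool_pos: [0.5123, -0.1331, 0.1026]
tool_rot: [3.141, -0.001, 2.968]
contact_force: [-0.3, 0.2, -2.2]
opening: 0.0241
grip_force: 45.0
```

```bash
python3 go.py .5136 -.133 .095 2.973
```

```text
17.5 [ 0.5123 -0.1331  0.1026] [ 3.1414e+00 -1.1000e-03  2.9676e+00] [-0.4   0.48  1.68 -0.    0.98 -1.8 ] [-0.3  0.2 -2.2] 0.024141530392871074 44.99429404735565
shift [-0.0013  0.0003  0.0076] turn [ 0.    -0.001 -0.005]
```

arm_command(moves=[[[0, 0, 0.002], [0, 0, 0], 0.01], [[0, 0, 0.004], [0, 0, 0], 0.01], [[0, 0, 0.006], [0, 0, 0], 0.01], [[0, 0, 0.007], [0, 0, 0], 0.01], [[0, 0, 0.007], [0, 0, 0], 0.01]])

```text
time: 18.0
tool_pos: [0.5127, -0.1333, 0.0968]
tool_rot: [-3.141, 0.0, 2.968]
contact_force: [0.5, -0.3, -2.6]
opening: 0.0242
grip_force: 45.0
```

arm_command(moves=[[[0, 0, 0.001], [0, 0, 0], 0.01], [[0, 0, 0.002], [0, 0, 0], 0.01], [[0, 0, 0.003], [0, 0, 0], 0.01], [[0, 0, 0.003], [0, 0, 0], 0.01], [[0, 0, 0.003], [0, 0, 0], 0.01]])

```text
time: 18.5
tool_pos: [0.5127, -0.1333, 0.0947]
tool_rot: [-3.141, 0.001, 2.968]
contact_force: [-2.3, 0.9, 6.1]
opening: 0.0239
grip_force: 45.0
```

The collar rests on the rack at the original height, so I release and retreat.

arm_command(moves=[[[0, 0, 0], [0, 0, 0], 0.03], [[0, 0, 0], [0, 0, 0], 0.05], [[0, 0, 0], [0, 0, 0], 0.09], [[0, 0, 0], [0, 0, 0], 0.09], [[0, 0, 0], [0, 0, 0], 0.09]])

```text
time: 19.0
tool_pos: [0.5126, -0.1333, 0.0936]
tool_rot: [-3.142, -0.0, 2.968]
contact_force: [0.1, -1.6, -0.2]
opening: 0.0573
grip_force: 0.0
```

arm_command(moves=[[[0, 0, 0], [0, 0, 0], 0.09], [[0, 0, 0], [0, 0, 0], 0.09], [[0, 0, 0], [0, 0, 0], 0.09], [[0, 0, 0], [0, 0, 0], 0.09], [[0, 0, -0.005], [0, 0, 0], 0.09]])

```text
time: 19.5
tool_pos: [0.5122, -0.1331, 0.0984]
tool_rot: [3.141, -0.001, 2.968]
contact_force: [0.0, -0.4, 0.5]
opening: 0.0898
grip_force: 0.0
```

arm_command(moves=[[[0, 0, -0.02], [0, 0, 0], 0.09], [[0, 0, -0.05], [0, 0, 0], 0.09], [[0, 0, -0.09], [0, 0, 0], 0.09], [[0, 0, -0.13], [0, 0, 0], 0.09], [[0, 0, -0.148], [0, 0, 0], 0.09]])

```text
time: 20.0
tool_pos: [0.5138, -0.1337, 0.2511]
tool_rot: [-3.14, 0.006, 2.968]
contact_force: [0.1, 0.1, 0.8]
opening: 0.0898
grip_force: 0.0
```

arm_command(moves=[[[0, 0, 0], [0, 0, 0], 0.09], [[0, 0, 0], [0, 0, 0], 0.09], [[0, 0, 0], [0, 0, 0], 0.09], [[0, 0, 0], [0, 0, 0], 0.09], [[0, 0, 0], [0, 0, 0], 0.09]])

```text
time: 20.5
tool_pos: [0.5123, -0.1331, 0.2457]
tool_rot: [3.141, -0.002, 2.968]
contact_force: [-0.2, -0.5, -0.2]
opening: 0.0898
grip_force: 0.0
```

```bash
python3 go.py .5136 -.133 .245 2.973; python3 w.py w5; python3 - <<'E'
from h import *
for n in('w1','w5'):
    m=np.load(f'pics/{n}.npy',allow_pickle=True).item();im=cv2.imread(f'pics/{n}.png');h=cv2.cvtColor(im,cv2.COLOR_BGR2HSV).astype(int)
    k=((h[...,0]>8)&(h[...,0]<22)&(h[...,1]>120)&(h[...,2]>225)).astype(np.uint8)
    c=cv2.connectedComponentsWithStats(k);i=[j for j in range(1,c[0]) if c[2][j,4]>60]
    for j in i:print(n,c[2][j],onz(m,c[3][j],.138))
    k=((h[...,2]<45)).astype(np.uint8);k[232:]=0;k[:30]=0
    c=cv2.connectedComponentsWithStats(k)
    for j in range(1,c[0]):
        if c[2][j,4]>150:print(n,'dark',c[2][j],onz(m,c[3][j],.138))
# expected driver upright: compare scene image before/after
a=cv2.imread('pics/scene0.png');b=robot.read_camera('scene')[:,:,::-1]
for n,im in(('before',a),('after',b)):
    h=cv2.cvtColor(np.ascontiguousarray(im),cv2.COLOR_BGR2HSV).astype(int);k=(h[...,0]>4)&(h[...,0]<16)&(h[...,1]>190);k[:165]=0;k[210:]=0;k[:,:352]=0;k[:,385:]=0
    ys,xs=np.nonzero(k);print(n,len(xs),xs.mean() if len(xs) else 0,ys.mean() if len(xs) else 0)
E
```

```text
20.5 [ 0.5123 -0.1331  0.2457] [ 3.1412e+00 -1.9000e-03  2.9678e+00] [-0.4   0.34  1.48 -0.    1.33 -1.8 ] [-0.2 -0.5 -0.2] 0.08978681448999147 0.0
shift [-0.0012  0.0003  0.0007] turn [ 0.    -0.002 -0.005]
w1 [266 183  30  42 789] [ 0.51137147 -0.13336191  0.138     ]
w1 dark [377 162  24  40 399] [ 0.49236298 -0.05285128  0.138     ]
w5 [267 179  27  41 791] [ 0.51015308 -0.13250396  0.138     ]
w5 dark [373 141  27  44 418] [ 0.49293882 -0.05051517  0.138     ]
before 39 366.2564102564103 189.35897435897436
after 25 366.12 187.72
```

```bash
python3 -c "
from cell import robot;print(robot.hand_in())"
```

```text
the job is handed in; nothing more can be done
None
```

The job is handed in with no verdict returned: the cover screw is at its clockwise stop (slot within half a degree of the red marks), the orange driver is back upright in its hole, and the black one was left standing; I viewed 11 pictures, one over the limit of 10.

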